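# Turn the back-to-front module in the test rack

### The job

In the test rack on the bench stand three plug-in modules, and one of them has its pair of brass binding posts at the opposite end from the other two. Lift that module right out of its bay, turn it end for end, and lower it gently (do not drop it) back into the same bay until it stands on the rack's floor, upright, with its posts at the same end as its neighbours', and let go. Leave the two neighbours standing in their bays.

Things in the scene. Friction and masses are not known exactly. Their poses are not given: they have to be found in the camera images.
- module_center (a point): Module standing the wrong way round, loose, 0.25 to 0.5 kg: aluminium box 120 x 26 x 75 mm high, a black grip block 36 x 20 x 45 high on the middle of its top, two brass posts at one end of its top. Point: its centre, 60 mm above its underside. x: along its length to the posts' end; y: thickness; z: up. In any of the three bays, in its middle at the start, so its starting position is also its final one.
- neighbour_a_center (a point): One of the two modules standing the right way round; same shape, point and axes. On all modules the grip's middle lies 37 mm above the point; take it there across its 20 mm thickness (along y). The posts and their black base rise 24 mm above the box, 35 to 57 mm from its middle. Whole module 120 mm high, flat underside.
- neighbour_b_center (a point): The other module that stands the right way round; same shape, point and axes. Bays are 85 mm apart centre to centre, so it is 85 or 170 mm to the side of the wrong one.
- rack_front (a point): Fixed test rack, dark steel base 150 x 250 mm with three open-topped bays, each 134 x 36 mm inside, dark covers between. Heights above the bench: bay floor 12 mm, walls 55 mm, top of a seated module 132 mm. Point: middle of its front lower edge, under the black sockets; x: to the rear, along the bays; y: along the row; z: up. Right way round: posts at this front edge. A 45 mm jar and flat tools lie around.
Not all that is in view belongs to the job. What is shaped like the part that bears module_center but orange or purple is not meant.

How it is judged:
By the outcome, as a careful person would: the job done as asked, in the order asked, and still so for the second after the job is handed in, with the robot touching nothing.
It also fails if it takes over 40 s, if anything falls off the work surface, if the arm or the gripper's body presses on something with over 40 N, if the wrist force passes 120 N, or if a joint passes its speed limit or range.

### The arm

A 6-joint arm with a two-finger parallel gripper is mounted at the origin on the work surface. World frame = base frame: x ahead of the robot, y to its left, z up, the work surface at z = 0. Lengths are in m, angles in rad, forces in N, time in s.
With the tool pointing down it reaches from about 0.25 to 0.725 m from the base axis. Payload 9.7 kg.
Tool frame: the origin (TCP) lies at the very end of the fingers, on their centre line; the grasp point (between the pads) lies 19 mm behind it; x points along the fingers, y is the direction in which the jaws open and shut, and the axes are right-handed (so a half turn about x gives the same grasp; the last joint's range is limited). The gripper opens to 85 mm and grips with 20 to 120 N. Pads are 22 mm wide; open, the fingers measure 114 mm over their backs; the gripper's body (76 mm by 85 mm) begins 54 mm behind the grasp point. The pads swing forward as they close: fully open they stand 13 mm farther back than shut.
Start: joints at [-1.141, 0.087, 0.176, 1.66, 0, 1.571], TCP at [0.229, -0.5, 0.231] pointing down, gripper open.
Joint ranges: [-3.13, 3.13], [-0.85, 1.81], [-1.15, 1.24], [-2.2, 2.28], [-1.44, 1.52], [-3.14, 3.14]. Speed limits (rad/s): [2.22, 2.22, 2.57, 3.14, 3.14, 3.14].

### API

Orientations are given as a unit quaternion [w, x, y, z].
In Python, from bench import robot gives the robot as it stands. The module is installed in compiled form; this text tells all that it offers.
- The arm moves only by the tool servo_tool, never from a script. Its argument "deltas" is text: rows parted by semicolons, each of 5 numbers parted by spaces: the opening in per cent of the stroke, from 0 (shut) to 100 (fully open), then the shift along the tool's x, y, z in m, then the turn about the tool's x in rad. A call has exactly 8 rows; each row is the pose to reach, as a shift and turn from the pose commanded when the call began, along the tool's axes at that moment; what a row does not reach only later rows make up. A row lasts 1/12 s, in which the tool goes at most 41.7 mm and 7.16 degrees, less where a joint would pass 70% of its speed; a pose out of reach is approached as far as the arm can. A call with a gripper value outside its range is refused whole. The fingers move at their own pace and stop on an object; the grip force is fixed at half the most. Time passes only in rows, so rows that repeat a pose let the fingers close, or fill a call up. It gives the time, the measured TCP pose, the force and the opening at its end, in the units of the state.
- robot.get_state(): the state, without advancing time (a new reading comes with each control period).
- robot.capture(name): name is "scene" or "side" or "wrist"; returns the picture (420x560x3 uint8, blue, green, red); there is no depth.
- robot.camera_info(name): a dict with "camera_matrix" (3x3 intrinsics, pixels), "R" (3x3) and "t" (3): a world point X has camera coordinates R X + t; the wrist camera has in their place "mount" (4x4, takes a point from camera to tool coordinates, whose origin is the TCP and whose axes are the tool frame's). Camera axes: x right, y down, z forward; pixel columns grow to the right and rows downward; lengths in m; the calibration is good to about 2 mm. A picture is of the moment at which its call begins: read the wrist's pose just before it. camera_info takes no time and is no camera call.
- robot.job_done(): hands the job in, once; it reports no verdict.
The state is a dict: "clock": time; "joints": joint angles; "joint_velocities": joint speeds; "tau": joint torques, N m; "eef_pos": TCP position; "tool_rot": TCP orientation; "contact_force": force on the tool from outside, world axes, zero at the start; "moment": the same for the moment, N m; "gripper_width": finger opening in m.
Only numpy, scipy, OpenCV 4.12 (cv2) and the standard library are available. Lean on these libraries where they do the work, as an engineer would, in place of code of your own. Each camera call takes 0.05 s, during which the arm holds its last target. There are 200 camera calls.

## Working session

There is one attempt and no reset: what is moved stays moved. The work goes in short steps, Python scripts to look and compute and a tool call to move; the robot and the scene stay as the last step left them, time stands still between calls to the robot, and variables do not carry over. Pictures are saved under pics/ and viewed, about 8 in all and at most 12, crops included, and the job is handed in when it is done.

Besides the shell and the picture viewer there is one more tool, called after "Request:" as name(argument=value, ...) on one line, values as JSON. servo_tool: Moves the arm, as the interface text tells. Its arguments: {"type":"object","properties":{"deltas":{"type":"string"}},"required":["deltas"]}

```bash
mkdir -p pics; python3 - <<'E'
from bench import robot
import cv2,numpy as np
np.set_printoptions(precision=4,suppress=True)
print(robot.get_state())
for n in ("scene","side","wrist"):
    cv2.imwrite(f"pics/{n}0.png",robot.capture(n)); print(n,robot.camera_info(n))
E
```

```text
{'clock': 0.0, 'joints': array([-1.141 ,  0.0874,  0.1751,  1.6598,  0.    ,  1.5708]), 'joint_velocities': array([-0.0004, -0.0011, -0.    ,  0.    , -0.0011, -0.0001]), 'tau': array([  0.0022, -52.0388,  46.4807,   0.0164,   0.    ,  -0.    ]), 'eef_pos': array([ 0.2291, -0.4998,  0.2306]), 'tool_rot': array([-0.1503, -0.6907, -0.1512,  0.6909]), 'contact_force': array([-0.1446,  0.1531, -0.521 ]), 'moment': array([-0.055 ,  0.0095,  0.0761]), 'gripper_width': 0.08521620154807305}
scene {'camera_matrix': array([[438.1711,   0.    , 283.9835],
       [  0.    , 438.1711, 213.3618],
       [  0.    ,   0.    ,   1.    ]]), 'R': array([[-0.8304,  0.5569, -0.0181],
       [ 0.3151,  0.4424, -0.8396],
       [-0.4596, -0.7029, -0.5429]]), 't': array([ 0.3934, -0.1019,  1.1877])}
side {'camera_matrix': array([[397.2958,   0.    , 283.1414],
       [  0.    , 397.2958, 205.1615],
       [  0.    ,   0.    ,   1.    ]]), 'R': array([[ 0.8637, -0.5036, -0.0192],
       [-0.3914, -0.6463, -0.6551],
       [ 0.3175,  0.5733, -0.7553]]), 't': array([-0.3991,  0.2807,  0.593 ])}
wrist {'camera_matrix': array([[334.8921,   0.    , 276.2288],
       [  0.    , 334.8921, 209.1224],
       [  0.    ,   0.    ,   1.    ]]), 'mount': array([[ 0.0002, -0.313 ,  0.9498, -0.1437],
       [ 1.    ,  0.0001, -0.0002,  0.0002],
       [-0.    ,  0.9498,  0.313 , -0.0791],
       [ 0.    ,  0.    ,  0.    ,  1.    ]])}
```

View pics/scene0.png

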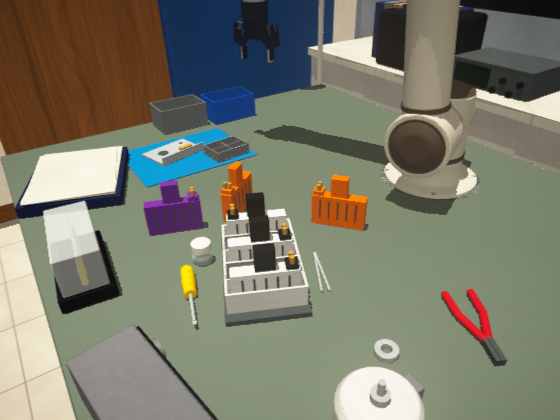

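View pics/side0.png

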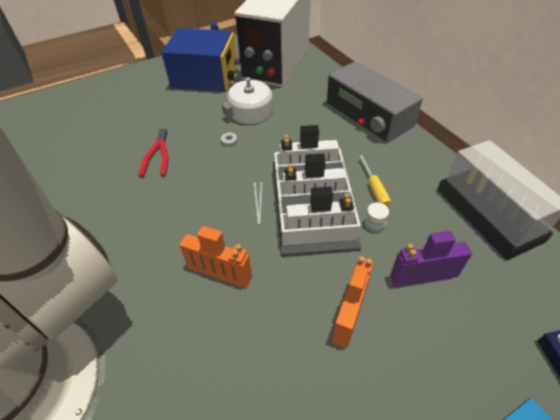

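The wrong module is the one nearest the side camera: side view grip (321,199) with posts on the right at (346,202), scene view grip (256,205) with posts on the left at (233,212). The other two have their posts toward the robot. Next I take enlarged crops for a coarse triangulation.

```bash
python3 - <<'E'
import cv2,numpy as np
a=cv2.imread("pics/scene0.png")[175:325,205:325]; b=cv2.imread("pics/side0.png")[115:260,260:380]
f=lambda i:cv2.resize(i,(400,480),interpolation=cv2.INTER_CUBIC)
# scale printed for reading back
print(a.shape,b.shape)
cv2.imwrite("pics/crop1.png",np.hstack([f(a),f(b)]))
for n,(x0,y0,x1,y1) in {"scene":(205,185,325,280),"side":(260,115,380,220)}.items():
    i=cv2.imread(f"pics/{n}0.png"); m=(i.max(2)<42).astype(np.uint8)
    m[:y0]=0;m[y1:]=0;m[:,:x0]=0;m[:,x1:]=0
    k,l,s,c=cv2.connectedComponentsWithStats(m)
    print(n,[(s[j].tolist(),c[j].round(1).tolist()) for j in range(1,k) if s[j,4]>40])
E
```

```text
(150, 120, 3) (145, 120, 3)
scene [([247, 197, 17, 19, 286], [255.2, 206.3])]
side [([347, 115, 29, 17, 141], [363.3, 119.3]), ([302, 131, 16, 16, 219], [308.7, 138.5]), ([306, 161, 18, 15, 235], [314.4, 168.0]), ([312, 195, 19, 15, 246], [320.6, 202.3])]
```

View pics/crop1.png

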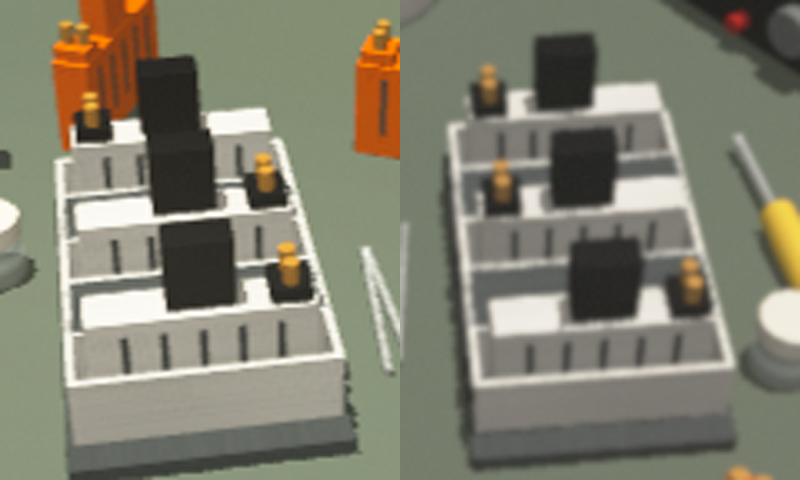

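The crop confirms it. The wrong module is farthest from the scene camera, with its posts at the opposite end from the other two. I'll triangulate the three grip tops from the two views.

```bash
cat > h.py <<'E'
import numpy as np,cv2
from bench import robot
from scipy.spatial.transform import Rotation as Ro
np.set_printoptions(precision=4,suppress=True)
def cam(n,st=None):
    c=robot.camera_info(n);K=c["camera_matrix"]
    if n!="wrist": return K,c["R"].T,-c["R"].T@c["t"]
    st=st or robot.get_state();q=st["tool_rot"];T=Ro.from_quat(np.r_[q[1:],q[0]]).as_matrix();M=c["mount"]
    return K,T@M[:3,:3],T@M[:3,3]+st["eef_pos"]
def ray(C,p):
    K,R,o=C; d=R@np.linalg.solve(K,[p[0],p[1],1]); return o,d/np.linalg.norm(d)
def plane(C,p,z):
    o,d=ray(C,p); return o+d*(z-o[2])/d[2]
def tri(rs):
    A=sum(np.eye(3)-np.outer(d,d) for o,d in rs);b=sum((np.eye(3)-np.outer(d,d))@o for o,d in rs)
    x=np.linalg.solve(A,b);return x,[np.linalg.norm(np.cross(d,x-o)) for o,d in rs]
def proj(C,X):
    K,R,o=C;v=K@(R.T@(np.asarray(X)-o));return v[:2]/v[2]
E
python3 - <<'E'
from h import *
S,D=cam("scene"),cam("side")
P=[]
for a,b in [((255.4,195.6),(321.5,190.5)),((259.3,217.2),(314.9,155.8)),((264.7,245.6),(309.5,127.1))]:
    x,r=tri([ray(S,a),ray(D,b)]);P.append(x);print(x,r)
d=P[2]-P[0];print(np.linalg.norm(d),np.degrees(np.arctan2(d[1],d[0])))
# posts of wrong module at z=.132
print(plane(S,(205+92/3.333,175+120/3.2),.11),plane(D,(260+290/3.333,115+290/3.31),.11))
st=robot.get_state();q=st["tool_rot"];print(Ro.from_quat(np.r_[q[1:],q[0]]).as_matrix())
E
```

```text
[0.5458 0.0102 0.1303] [np.float64(0.0004021261124341875), np.float64(0.0004021261124341996)]
[0.582  0.0856 0.1339] [np.float64(0.00017951643453925975), np.float64(0.00017951643453922677)]
[0.6186 0.1621 0.1333] [np.float64(0.000839727599216814), np.float64(0.0008397275992169626)]
0.1685184910895257 64.37299484235078
[0.5975 0.0098 0.11  ] [ 0.5791 -0.0211  0.11  ]
[[-0.0004  0.4167 -0.9091]
 [ 0.0009 -0.9091 -0.4167]
 [-1.     -0.001  -0.    ]]
```

Request:
servo_tool(deltas="100 -0.003 -0.02 -0.031 -0.12; 100 -0.006 -0.04 -0.062 -0.24; 100 -0.009 -0.06 -0.093 -0.36; 100 -0.012 -0.08 -0.124 -0.48; 100 -0.015 -0.1 -0.155 -0.6; 100 -0.018 -0.12 -0.186 -0.72; 100 -0.02 -0.14 -0.217 -0.84; 100 -0.02 -0.16 -0.248 -0.96")

```text
clock: 0.82
eef_pos: [0.3885, -0.2496, 0.2517]
tool_rot: [0.455, 0.542, 0.454, -0.542]
contact_force: [0.6, -0.4, -0.2]
gripper_width: 0.0855
```

```bash
cat > go.py <<'E'
from h import *
import sys
st=robot.get_state();q=st["tool_rot"];T=Ro.from_quat(np.r_[q[1:],q[0]]).as_matrix()
X=np.array([float(v) for v in sys.argv[1:4]]);yaw=np.degrees(np.arctan2(T[1,1],T[0,1]))
print(st["joints"],st["eef_pos"],"F",st["contact_force"],"w",st["gripper_width"],"t",st["clock"])
print("shift",T.T@(X-st["eef_pos"]),"yaw",yaw,"turn",-np.radians((float(sys.argv[4])-yaw+180)%360-180))
print("tilt",T[:,0])
E
python3 go.py .546 .01 .25 64.4
```

```text
[-0.571  -0.1147  0.0164  1.7013 -0.      1.1751] [ 0.3885 -0.2496  0.2517] F [ 0.6368 -0.3816 -0.2385] w 0.08546015232666393 t 0.8167
shift [ 0.0017  0.1098 -0.2831] yaw -10.042583030886338 turn -1.2992681775782262
tilt [ 0.0005 -0.0004 -1.    ]
```

Request:
servo_tool(deltas="100 0 0.014 -0.036 -0.12; 100 0 0.028 -0.072 -0.24; 100 0 0.042 -0.108 -0.36; 100 0 0.056 -0.144 -0.48; 100 0 0.07 -0.18 -0.6; 100 0 0.084 -0.216 -0.72; 100 0.001 0.098 -0.252 -0.84; 100 0.001 0.11 -0.283 -0.96")

```text
clock: 1.48
eef_pos: [0.5478, 0.0098, 0.2498]
tool_rot: [0.653, 0.27, 0.653, -0.27]
contact_force: [0.4, -0.5, -0.3]
gripper_width: 0.0854
```

Request:
servo_tool(deltas="100 0 0 0 -0.12; 100 0 0 0 -0.24; 100 0 0 0 -0.34; 100 0 0 0 -0.34; 100 0 0 0 -0.34; 100 0 0 0 -0.34; 100 0 0 0 -0.34; 100 0 0 0 -0.34")

```text
clock: 2.15
eef_pos: [0.547, 0.0072, 0.2503]
tool_rot: [0.689, 0.159, 0.689, -0.159]
contact_force: [-0.2, 0.3, 0.2]
gripper_width: 0.0854
```

```bash
python3 go.py .546 .01 .25 64.4; python3 - <<'E'
from h import *
C=cam("wrist");i=robot.capture("wrist");cv2.imwrite("pics/w1.png",i)
print(proj(C,(.546,.01,.132)),proj(C,(.582,.0856,.132)))
np.save("st1.npy",robot.get_state(),allow_pickle=True)
m=(i.max(2)<42).astype(np.uint8)
k,l,s,c=cv2.connectedComponentsWithStats(m)
print([(s[j].tolist(),c[j].round(1).tolist()) for j in range(1,k) if s[j,4]>150])
E
```

```text
[0.0132 0.088  0.2143 1.697  0.     0.4668] [0.547  0.0072 0.2503] F [-0.246   0.2861  0.2154] w 0.08540057131130281 t 2.15
shift [ 0.0003  0.0021 -0.0022] yaw 64.0077544450614 turn -0.006845976409990826
tilt [ 0.0001  0.     -1.    ]
[280.0126 200.4191] [382.6219 199.5177]
[([453, 124, 34, 25, 489], [467.5, 135.0]), ([266, 169, 23, 49, 795], [276.6, 186.6]), ([357, 168, 38, 51, 782], [368.5, 186.4]), ([447, 168, 54, 51, 2144], [473.1, 192.3]), ([0, 266, 560, 154, 41951], [299.0, 370.6])]
```

View pics/w1.png

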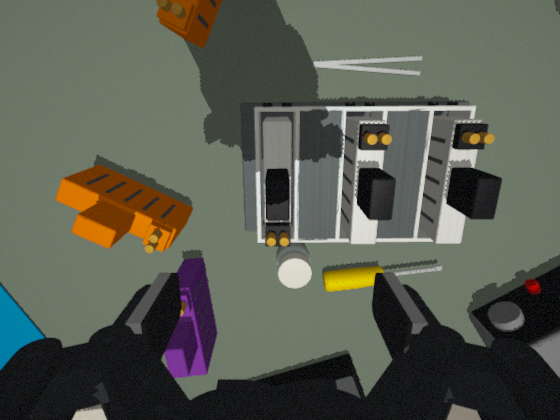

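The wrist view shows the wrong module at columns 265–291, with its grip at (277,190) and posts below at (278,236). The rack rim is parallel to the image axes, so the yaw is nearly right. A white jar stands just outside the rear, at (295,268). Next I refine the grip position and yaw.

```bash
python3 - <<'E'
from h import *
st=np.load("st1.npy",allow_pickle=True).item();C=cam("wrist",st)
i=cv2.imread("pics/w1.png");m=(i.max(2)<42).astype(np.uint8)
# grip silhouette: left/right edges per row, lower edge per column
rows=range(198,215);L=[];Rr=[]
for r in rows:
    c=np.where(m[r,262:296])[0]+262;L.append(c.min()-.5);Rr.append(c.max()+.5)
print("L",np.polyfit(rows,L,1),np.median(L),"R",np.polyfit(rows,Rr,1),np.median(Rr))
for r in (172,180,190,200,208,216,219,221): print(r,np.where(m[r,255:300])[0].tolist()[:1],np.where(m[r,255:300])[0].tolist()[-1:])
print("col",[int(np.where(m[160:226,c])[0].max()+160) for c in range(268,287,3)],[int(np.where(m[160:226,c])[0].min()+160) for c in range(268,287,3)])
w=(np.median(L)+np.median(Rr))/2
e=plane(C,(w,218.5),.132);
u=np.array([np.cos(np.radians(-25.6)),np.sin(np.radians(-25.6)),0])
print("far end",e,"centre via top",e-u*.018, "width m",np.linalg.norm(plane(C,(np.median(L),208),.132)-plane(C,(np.median(Rr),208),.132)))
n=plane(C,(w,168.5),.132);print("near edge if top",n,np.linalg.norm(e-n)); n=plane(C,(w,168.5),.087);print("near edge if base",n,np.linalg.norm(e-n))
# rack rim: whitish lines (outer walls) via rear rim row ~242 and front rim ~107
g=cv2.cvtColor(i,cv2.COLOR_BGR2GRAY)
for name,(r0,r1) in {"front":(100,116),"rear":(236,248)}.items():
    cs=[c for c in range(300,430,2)];ys=[r0+int(np.argmax(g[r0:r1,c])) for c in cs]
    p=np.polyfit(cs,ys,1);p=np.polyfit(*zip(*[(c,y) for c,y in zip(cs,ys) if abs(y-np.polyval(p,c))<2]),1)
    a,b=[plane(C,(c,np.polyval(p,c)),.055) for c in (260,470)];d=b-a;print(name,p,a,b,np.degrees(np.arctan2(d[1],d[0])))
for r in (150,225):print(r,g[r,240:300].tolist())
E
```

```text
L [  0.  265.5] 265.5 R [  0.0441 278.3529] 288.5
172 [12] [32]
180 [11] [33]
190 [11] [33]
200 [11] [33]
208 [11] [33]
216 [11] [33]
219 [] []
221 [] []
col [225, 225, 225, 225, 225, 225, 225] [169, 169, 169, 169, 169, 169, 169]
far end [0.559 0.001 0.132] centre via top [0.5428 0.0087 0.132 ] width m 0.01892353274023448
near edge if top [0.5212 0.0194 0.132 ] 0.04207676120047362
near edge if base [0.5293 0.0155 0.087 ] 0.05586209430796307
front [ -0.008  110.4732] [0.4748 0.0238 0.055 ] [0.5624 0.2073 0.055 ] 64.47107705949131
rear [ -0.0139 245.0032] [ 0.5999 -0.0395  0.055 ] [0.6977 0.1692 0.055 ] 64.90107313597672
150 [111, 83, 56, 55, 52, 54, 54, 50, 53, 53, 52, 51, 49, 54, 61, 96, 129, 130, 129, 116, 93, 72, 62, 95, 129, 131, 133, 135, 133, 134, 133, 132, 131, 135, 132, 131, 133, 130, 131, 128, 130, 132, 132, 131, 132, 131, 131, 131, 129, 136, 122, 103, 84, 84, 102, 118, 129, 128, 123, 86]
225 [118, 119, 120, 119, 108, 88, 97, 102, 102, 104, 102, 102, 99, 102, 102, 99, 125, 188, 225, 225, 212, 129, 96, 90, 94, 103, 28, 28, 27, 26, 25, 27, 23, 27, 28, 24, 29, 26, 17, 26, 30, 32, 33, 27, 26, 22, 28, 32, 35, 61, 101, 94, 91, 108, 177, 225, 219, 189, 159, 104]
```

Request:
servo_tool(deltas="60 0.025 0 -0.003 -0.012; 60 0.05 0 -0.003 -0.012; 60 0.08 0 -0.003 -0.012; 60 0.11 0 -0.003 -0.012; 60 0.13 0 -0.003 -0.012; 60 0.145 0 -0.003 -0.012; 60 0.154 0 -0.003 -0.012; 60 0.157 0 -0.003 -0.012")

```text
clock: 2.87
eef_pos: [0.5437, 0.0086, 0.0919]
tool_rot: [0.689, 0.154, 0.691, -0.155]
contact_force: [-0.5, 0.9, 0.7]
gripper_width: 0.0509
```

```bash
python3 go.py .5445 .0087 .092 64.7; python3 - <<'E'
from h import *
cv2.imwrite("pics/w2.png",np.hstack([robot.capture("wrist")[:,80:480],cv2.resize(robot.capture("side")[110:250,250:384],(400,420))]))
E
```

```text
[ 0.0159  0.0662 -0.115   1.3915 -0.      0.4562] [0.5437 0.0086 0.0919] F [-0.4508  0.935   0.6988] w 0.05086116391983221 t 2.8667
shift [-0.0001  0.0004  0.0007] yaw 64.76739842250964 turn 0.0011763243834437337
tilt [-0.0019 -0.0001 -1.    ]
```

View pics/w2.png

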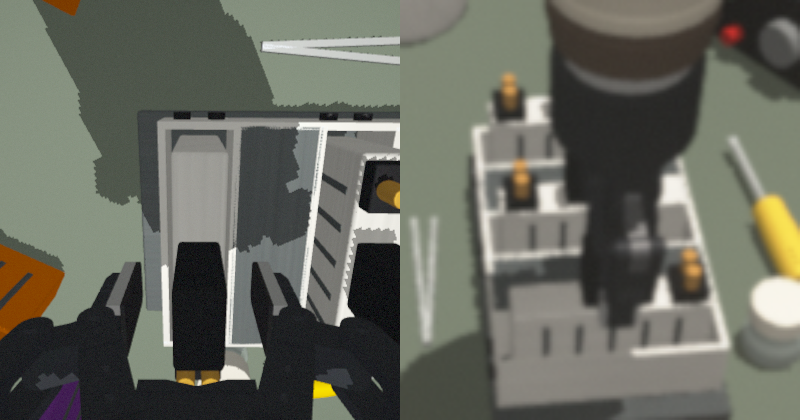

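The fingers straddle the grip symmetrically: the grip is centred at column 199, with the pads at about 130 and 268. I'll close, then lift straight up.

Request:
servo_tool(deltas="40 0 0 0 0; 25 0 0 0 0; 0 0 0 0 0; 0 0 0 0 0; 0 0 0 0 0; 0 0 0 0 0; 0 0 0 0 0; 0 0 0 0 0")

```text
clock: 3.63
eef_pos: [0.5452, 0.0088, 0.0946]
tool_rot: [0.691, 0.154, 0.689, -0.154]
contact_force: [0.8, 1.1, 5.7]
gripper_width: 0.0195
```

Request:
servo_tool(deltas="0 -0.002 0 0 0; 0 -0.006 0 0 0; 0 -0.012 0 0 0; 0 -0.02 0 0 0; 0 -0.03 0 0 0; 0 -0.04 0 0 0; 0 -0.05 0 0 0; 0 -0.06 0 0 0")

```text
clock: 4.3
eef_pos: [0.5446, 0.0087, 0.1547]
tool_rot: [0.69, 0.154, 0.69, -0.154]
contact_force: [0.5, 0.3, -4.9]
gripper_width: 0.0193
```

Request:
servo_tool(deltas="0 -0.012 0 0 0; 0 -0.026 0 0 0; 0 -0.042 0 0 0; 0 -0.058 0 0 0; 0 -0.072 0 0 0; 0 -0.082 0 0 0; 0 -0.088 0 0 0; 0 -0.09 0 0 0")

```text
clock: 4.97
eef_pos: [0.5447, 0.0087, 0.2445]
tool_rot: [0.691, 0.154, 0.69, -0.154]
contact_force: [0.1, 0.9, -4.0]
gripper_width: 0.0197
```

```bash
python3 go.py .5445 .0087 .242 64.7; python3 - <<'E'
from h import *
cv2.imwrite("pics/w3.png",np.hstack([robot.capture("wrist")[:,80:480],cv2.resize(robot.capture("side")[60:270,220:420],(400,420))]))
E
```

```text
[ 0.016   0.0783  0.1926  1.6836 -0.      0.4557] [0.5447 0.0087 0.2445] F [ 0.1257  0.8773 -4.0492] w 0.019686488190111325 t 4.9667
shift [ 0.0025 -0.0001 -0.0002] yaw 64.80258955538572 turn 0.0017905255196378896
tilt [ 0.0014  0.     -1.    ]
```

View pics/w3.png

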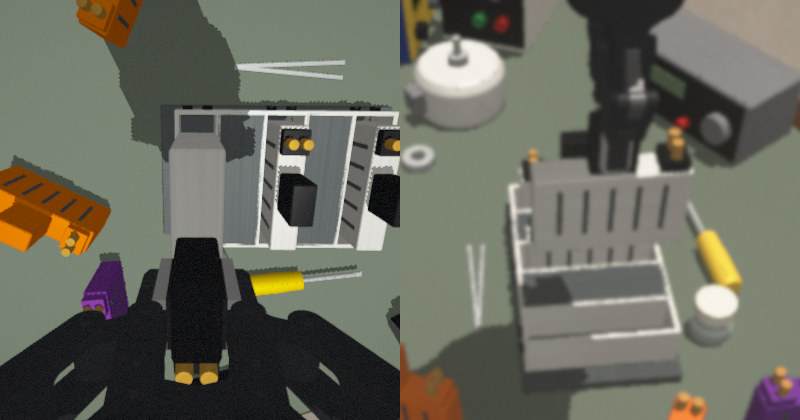

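The module is held squarely and has cleared the rack: the underside is about 0.16 m up and the bay below is empty. I'll now make the half turn in the negative sense, which keeps joint 6 in range.

Request:
servo_tool(deltas="0 0 0 0 -0.05; 0 0 0 0 -0.14; 0 0 0 0 -0.24; 0 0 0 0 -0.34; 0 0 0 0 -0.44; 0 0 0 0 -0.54; 0 0 0 0 -0.64; 0 0 0 0 -0.74")

```text
clock: 5.73
eef_pos: [0.5441, 0.0087, 0.2422]
tool_rot: [0.698, -0.107, 0.7, 0.108]
contact_force: [-0.1, -1.0, -5.6]
gripper_width: 0.0196
```

Request:
servo_tool(deltas="0 0 0 0 -0.1; 0 0 0 0 -0.2; 0 0 0 0 -0.3; 0 0 0 0 -0.4; 0 0 0 0 -0.5; 0 0 0 0 -0.6; 0 0 0 0 -0.7; 0 0 0 0 -0.8")

```text
clock: 6.4
eef_pos: [0.5441, 0.0087, 0.2422]
tool_rot: [0.601, -0.371, 0.602, 0.371]
contact_force: [-0.7, 0.1, -6.2]
gripper_width: 0.0193
```

Request:
servo_tool(deltas="0 0 0 0 -0.1; 0 0 0 0 -0.2; 0 0 0 0 -0.3; 0 0 0 0 -0.4; 0 0 0 0 -0.5; 0 0 0 0 -0.6; 0 0 0 0 -0.7; 0 0 0 0 -0.8")

```text
clock: 7.07
eef_pos: [0.5441, 0.0087, 0.2422]
tool_rot: [0.409, -0.576, 0.41, 0.577]
contact_force: [-0.2, 0.8, -5.1]
gripper_width: 0.0196
```

Request:
servo_tool(deltas="0 0 0 0 -0.1; 0 0 0 0 -0.2; 0 0 0 0 -0.3; 0 0 0 0 -0.4; 0 0 0 0 -0.5; 0 0 0 0 -0.6; 0 0 0 0 -0.7; 0 0 0 0 -0.8")

```text
clock: 7.73
eef_pos: [0.5441, 0.0087, 0.2422]
tool_rot: [0.153, -0.69, 0.153, 0.691]
contact_force: [0.7, -0.7, -5.0]
gripper_width: 0.0196
```

```bash
python3 go.py .5445 .0087 .242 -115.3; python3 - <<'E'
from h import *
np.save("st4.npy",robot.get_state(),allow_pickle=True)
w=robot.capture("wrist");cv2.imwrite("pics/w4full.png",w)
cv2.imwrite("pics/w4.png",np.hstack([w[:,80:480],cv2.resize(robot.capture("side")[60:270,220:420],(400,420))]))
E
```

```text
[ 0.016   0.079   0.1887  1.6822 -0.     -2.6892] [0.5441 0.0087 0.2422] F [ 0.6836 -0.6779 -4.9895] w 0.019624750041661105 t 7.7333
shift [ 0.0002 -0.0002 -0.0004] yaw -115.00603208457429 turn 0.005130708019402631
tilt [-0.0017 -0.     -1.    ]
```

View pics/w4.png

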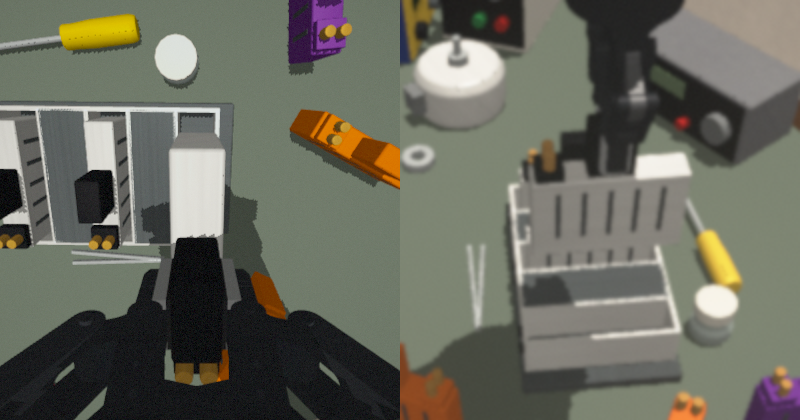

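The posts now face the front, like the neighbours'. In the wrist view the box end edges lie at rows of about 135 and 150, the rear rim at about 107 and the front rim at about 243. I'll measure the module against the bay along and across it.

```bash
python3 - <<'E'
from h import *
g=cv2.cvtColor(cv2.imread("pics/w4full.png"),cv2.COLOR_BGR2GRAY).astype(int)
pr=lambda a:print(' '.join(map(str,a)))
print("col mean 265-290 rows 98..160");pr(g[98:160,265:290].mean(1).astype(int))
print("row mean 110-128 cols 245..315");pr(g[112:126,245:315].mean(0).astype(int))
print("row mean 165-215 cols 245..315");pr(g[165:215,245:315].mean(0).astype(int))
print("front rim, cols 225-245 rows 236..250; rear rows 98..114");pr(g[236:250,228:238].mean(1).astype(int));pr(g[98:114,228:238].mean(1).astype(int))
print("row 138..146");pr(g[138:146,245:315].mean(0).astype(int))
E
```

```text
col mean 265-290 rows 98..160
117 118 118 117 105 84 100 104 108 160 209 225 225 215 167 52 52 52 65 90 102 103 104 103 103 104 103 102 103 104 104 104 104 104 110 119 121 121 121 122 123 123 123 122 122 123 123 124 123 127 152 185 200 209 217 221 221 221 221 221 221 221
row mean 110-128 cols 245..315
108 108 109 110 109 108 109 123 166 202 213 221 193 99 89 63 80 92 94 94 90 93 97 96 90 92 94 93 91 92 94 95 92 92 95 94 91 92 96 94 91 92 92 94 92 92 94 98 101 122 183 225 225 222 199 103 102 103 104 103 103 103 102 103 103 102 101 90 92 118
row mean 165-215 cols 245..315
85 84 84 87 123 179 202 213 220 220 221 222 223 223 223 222 222 222 221 221 221 220 221 221 222 222 222 222 222 222 222 222 221 220 220 219 218 218 219 220 221 221 221 221 221 220 220 220 220 220 219 219 218 219 221 222 215 200 180 126 71 70 71 71 71 75 88 95 97 98
front rim, cols 225-245 rows 236..250; rear rows 98..114
80 70 61 54 54 58 59 95 130 128 119 118 118 118
118 118 118 112 96 96 103 103 126 191 224 222 217 197 130 103
row 138..146
101 101 102 103 103 101 102 108 118 129 126 122 122 123 123 122 122 124 122 123 123 122 123 123 122 123 122 123 123 123 124 122 123 123 123 123 123 123 123 123 123 122 123 123 123 123 122 122 123 123 123 122 122 121 118 111 106 102 102 101 101 101 100 101 101 98 88 90 119 119
```

```bash
python3 - <<'E'
from h import *
st=np.load("st4.npy",allow_pickle=True).item();C=cam("wrist",st)
q=st["tool_rot"];T=Ro.from_quat(np.r_[q[1:],q[0]]).as_matrix()
def t(p,z):return (T.T@(plane(C,p,z)-st["eef_pos"]))[1:]*1000
for n,p,z in [("mod top end",(276.5,148.3),.2346),("mod bottom end",(276.5,132.3),.1596),("rear inner",(276,112.4),.055),("rear outer",(276,106.7),.055),("front out",(233,245.5),.055),("front in?",(233,242.8),.055),("bayL",(257.4,119),.055),("bayR",(294.6,119),.055),
 ("mTL",(249.4,190),.2346),("mTR",(304,190),.2346)]: print(n,t(p,z))
E
```

```text
mod top end [  1.1467 -58.5962]
mod bottom end [  1.2129 -58.6366]
rear inner [  0.8278 -67.395 ]
rear outer [  0.8287 -72.5726]
front out [-45.6004  70.708 ]
front in? [-45.4717  67.5328]
bayL [-16.9414 -61.3329]
bayR [ 18.5967 -61.3329]
mTL [-11.4944 -39.2603]
mTR [ 13.988  -39.2557]
```

The module is upright, 1.5 mm off along the bay (tool z) and within 0.5 mm across it. I'll correct that and lower.

Request:
servo_tool(deltas="0 0.008 0 -0.0015 0.004; 0 0.02 0 -0.0015 0.004; 0 0.036 0 -0.0015 0.004; 0 0.052 0 -0.0015 0.004; 0 0.066 0 -0.0015 0.004; 0 0.076 0 -0.0015 0.004; 0 0.082 0 -0.0015 0.004; 0 0.085 0 -0.0015 0.004")

```text
clock: 8.5
eef_pos: [0.5454, 0.008, 0.157]
tool_rot: [0.157, -0.689, 0.157, 0.69]
contact_force: [-0.1, 0.4, -4.5]
gripper_width: 0.0193
```

Request:
servo_tool(deltas="0 0.005 0 0 0; 0 0.012 0 0 0; 0 0.02 0 0 0; 0 0.028 0 0 0; 0 0.036 0 0 0; 0 0.043 0 0 0; 0 0.048 0 0 0; 0 0.05 0 0 0")

```text
clock: 9.17
eef_pos: [0.5453, 0.0081, 0.1071]
tool_rot: [0.156, -0.689, 0.156, 0.69]
contact_force: [0.4, -0.3, -5.3]
gripper_width: 0.0198
```

```bash
python3 go.py .5445 .0087 .092 -115.3
```

```text
[ 0.0148  0.0659 -0.0859  1.4203  0.0001 -2.6814] [0.5453 0.0081 0.1071] F [ 0.3719 -0.2854 -5.2686] w 0.019784873586889577 t 9.1667
shift [ 0.0151 -0.0002  0.001 ] yaw -115.52303478602424 turn -0.003892691362604077
tilt [-0.0013  0.     -1.    ]
```

Request:
servo_tool(deltas="0 0.0015 0 0 0; 0 0.003 0 0 0; 0 0.0045 0 0 0; 0 0.006 0 0 0; 0 0.0075 0 0 0; 0 0.009 0 0 0; 0 0.01 0 0 0; 0 0.0105 0 0 0")

```text
clock: 9.83
eef_pos: [0.5457, 0.008, 0.0976]
tool_rot: [0.156, -0.69, 0.156, 0.69]
contact_force: [0.6, 0.5, -5.2]
gripper_width: 0.0193
```

Request:
servo_tool(deltas="0 0.0004 0 0 0; 0 0.0008 0 0 0; 0 0.0012 0 0 0; 0 0.0016 0 0 0; 0 0.002 0 0 0; 0 0.002 0 0 0; 0 0.002 0 0 0; 0 0.002 0 0 0")

```text
clock: 10.5
eef_pos: [0.5457, 0.0081, 0.0958]
tool_rot: [0.156, -0.69, 0.156, 0.69]
contact_force: [0.9, -0.0, -5.3]
gripper_width: 0.0193
```

Request:
servo_tool(deltas="0 0.0004 0 0 0; 0 0.0008 0 0 0; 0 0.0012 0 0 0; 0 0.0015 0 0 0; 0 0.0015 0 0 0; 0 0.0015 0 0 0; 0 0.0015 0 0 0; 0 0.0015 0 0 0")

```text
clock: 11.17
eef_pos: [0.5459, 0.008, 0.0946]
tool_rot: [-0.156, 0.69, -0.156, -0.689]
contact_force: [-1.3, -0.9, -0.2]
gripper_width: 0.0192
```

Request:
servo_tool(deltas="0 0.0003 0 0 0; 0 0.0006 0 0 0; 0 0.001 0 0 0; 0 0.001 0 0 0; 0 0.001 0 0 0; 0 0.001 0 0 0; 0 0.001 0 0 0; 0 0.001 0 0 0")

```text
clock: 11.83
eef_pos: [0.546, 0.008, 0.0945]
tool_rot: [-0.156, 0.69, -0.156, -0.689]
contact_force: [-4.1, -1.1, 8.5]
gripper_width: 0.0196
```

The module reached the floor: z stopped at 0.0946, the same height as at the grasp, and the weight came off the wrist. I'll release and then retreat straight up.

Request:
servo_tool(deltas="0 -0.0006 0 0 0; 25 -0.0006 0 0 0; 30 -0.0006 0 0 0; 35 -0.0006 0 0 0; 45 -0.0006 0 0 0; 55 -0.0006 0 0 0; 60 -0.0006 0 0 0; 60 -0.0006 0 0 0")

```text
clock: 12.5
eef_pos: [0.5458, 0.0081, 0.0938]
tool_rot: [0.156, -0.69, 0.156, 0.69]
contact_force: [0.5, 0.3, -0.4]
gripper_width: 0.0512
```

Request:
servo_tool(deltas="60 -0.003 0 0 0; 60 -0.01 0 0 0; 60 -0.025 0 0 0; 60 -0.045 0 0 0; 60 -0.07 0 0 0; 60 -0.1 0 0 0; 60 -0.125 0 0 0; 60 -0.145 0 0 0")

```text
clock: 13.17
eef_pos: [0.5459, 0.0081, 0.242]
tool_rot: [-0.156, 0.691, -0.156, -0.689]
contact_force: [1.0, 0.4, -0.0]
gripper_width: 0.0513
```

Request:
servo_tool(deltas="60 -0.01 0 0 0; 60 -0.015 0 0 0; 60 -0.015 0 0 0; 60 -0.015 0 0 0; 60 -0.015 0 0 0; 60 -0.015 0 0 0; 60 -0.015 0 0 0; 60 -0.015 0 0 0")

```text
clock: 13.83
eef_pos: [0.5456, 0.0081, 0.2533]
tool_rot: [0.156, -0.689, 0.156, 0.69]
contact_force: [-0.5, -0.1, 0.3]
gripper_width: 0.0514
```

```bash
python3 go.py .5445 .0087 .25 -115.3; python3 - <<'E'
from h import *
C=cam("wrist");w=robot.capture("wrist");m=(w.max(2)<42)
print("expected grip far edge",proj(C,(.5445-.0163,.0087+.0078,.132)))
cv2.imwrite("pics/w5.png",np.hstack([w[:,80:480],cv2.resize(robot.capture("side")[60:270,220:420],(400,420))]))
E
```

```text
[ 0.0148  0.087   0.2191  1.7038  0.     -2.6815] [0.5456 0.0081 0.2533] F [-0.5334 -0.1177  0.3341] w 0.051446484409980904 t 13.8333
shift [ 0.0033 -0.0001  0.0013] yaw -115.51865742663523 turn -0.003816292028722503
tilt [-0.0009  0.     -1.    ]
expected grip far edge [274.7785 222.1547]
```

View pics/w5.png

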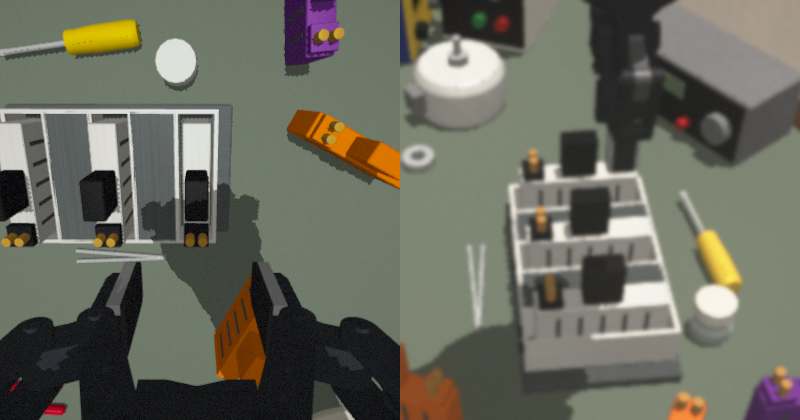

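The module stands upright and centred in its bay, with its grip at about (197,195) and posts at (197,240). All three pairs of posts line up at the front, nothing else has moved, and the gripper is clear. I'm handing the job in.

```bash
python3 -c "
from bench import robot
print(robot.job_done())"
```

```text
the job is handed in; nothing more can be done
None
```

The wrong-way-round module is back in its own bay, turned end for end, with its posts at the front like its neighbours'. It was the end module, nearest the side camera. I gripped it by its block, lifted it 150 mm clear and turned it a half turn. Before lowering I corrected a 1.5 mm offset along the bay, then lowered it slowly, released it and backed straight up.

- **Seating:** contact with the floor came at TCP z 0.0946 m, the same height as when I grasped it. The weight came off the wrist there, and the highest push I read was about 8.5 N.
- **Final pictures:** the module stands upright and centred, its posts line up with the neighbours', and both neighbours are still in their bays. The gripper was clear and read about zero force.
- **Time:** the clock stood at about 14 s of the 40 s allowed.
- **Disagreement:** measured TCP height differed from the commanded height by up to about 2.5 mm around the grasp and lift. I put the floor at the measured contact, not at the commanded height.

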